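Roll the capped vials up the feed ramp

ROBOT

A 6-joint arm with a two-finger parallel gripper is mounted at the origin on a cart in front of the work surface, level with it; the furniture and walls round the work are solid. World frame = base frame: x ahead of the robot, y to its left, z up, the work surface at z = 0. Lengths are in m, angles in rad, forces in N, time in s.
With the tool pointing down it reaches from about 0.3 to 0.875 m from the base axis. Payload 6.4 kg.
Tool frame: the origin (TCP) lies midway between the tips of the shut fingers; the grasp point (between the pads) lies 19 mm behind it; z points along the fingers, y is the line along which they close (so a half turn about z gives the same grasp; the last joint's range is limited). The gripper opens to 85 mm and grips with 20 to 120 N. Pads are 22 mm wide; open, the fingers measure 114 mm over their backs; the gripper's body (76 mm by 85 mm) begins 54 mm behind the grasp point. The pads swing forward as they close: fully open they stand 13 mm farther back than shut.
Start: joints at [1, 0.181, 1.607, -0, 1.354, -0.206], TCP at [0.205, 0.537, 0.231] pointing down, gripper open.
Joint ranges: [-2.99, 2.99], [-0.89, 2.07], [0.3, 2.58], [-1.14, 4.28], [0, 2.63], [-3.12, 3.12]. Speed limits (rad/s): [2.57, 2.57, 3.01, 3.14, 3.14, 3.14].

INTERFACE

Orientations are given as a unit quaternion [w, x, y, z].
In Python, from bench import ctrl gives the robot as it stands. The module is installed in compiled form; this text tells all that it offers.
- The arm moves only by the tool move_arm, never from a script. Its argument "plan" is one flat list of numbers, 6 for each row, row after row: the shift along the world's x, y, z in units of 50 mm (1.0 is 50 mm), then the turn, a rotation vector about the world's x, y, z in rad. A call has 1 to 10 rows; each row is the pose to reach, as a shift and turn from the pose commanded when the call began; what a row does not reach only later rows make up. A row lasts 1/8 s, in which the tool goes at most 62.5 mm and 10.7 degrees, less where a joint would pass 70% of its speed; a pose out of reach is approached as far as the arm can. A call with a gripper value outside its range is refused whole. "grip" is the finger opening in mm, from 0 to 85.4, set as the call begins (left out, the last holds). The fingers move at their own pace and stop on an object; the grip force is fixed at half the most. Time passes only in rows, so rows that repeat a pose let the fingers close. It gives the time, the measured TCP pose, the force, the opening and the grip force at its end, in the units of the state.
- ctrl.get_obs(): the state, without advancing time (a new reading comes with each control period).
- ctrl.camera(name): name is "scene" or "top" or "wrist"; returns a dict with "pixels" (480x640x3 uint8, red, green, blue), "fx", "fy", "cx", "cy" (pixels), "dist_coeffs" ([k1, k2, p1, p2, k3] as OpenCV has them; the pictures are not rectified), "origin" and "attitude" of the camera in the world. Camera axes: x right, y down, z forward; pixel columns grow to the right and rows downward; lengths in m; the calibration is good to about 2 mm. A picture is of the moment at which its call begins. There is no depth.
- ctrl.hand_in(): hands the job in; it is judged then, once.
The state is a dict: "time_s": time; "q": joint angles; "dq": joint speeds; "joint_efforts": joint torques, N m; "eef_pos": TCP position; "eef_rot": TCP orientation; "wrist_force": force on the tool from outside, world axes, zero at the start; "torque": the same for the moment, N m; "opening": opening from 0.0 (shut) to 1.0 (fully open); "grasp_force": force on a finger pad.
Only numpy, scipy, OpenCV 4.12 (cv2) and the standard library are available. Lean on these libraries where they do the work, as an engineer would, in place of code of your own. Each camera call takes 0.05 s, during which the arm holds its last target. There are 200 camera calls.

TASK

Three vials lie at the low end of the three-lane feed ramp. With the fingertips, gently push each of the two vials that have a white cap up its own lane, over the crest and into the dip at the top, so that it lies against the end stop and cannot roll back. Leave the uncapped vial where it is, do not pick any vial up out of its lane, and do not disturb the bottles, the jar or the pen around the ramp.

Things in the scene. Friction and masses are not known exactly. Their poses are not given: they have to be found in the camera images.
- ramp: Fixed three-lane ramp, pale metal gutters on a grey base 8 mm high, 214 x 170 mm. Origin at table height under its middle; x points uphill along the lanes, to the grey stop plate; y across, z up. Lanes at y = -54, 0, +54 mm, each 50 mm wide between ribs 4 mm thick and 8 mm above the lane floor. The low end (x = -100 mm) is open, floor 25.5 mm high there; nothing behind it but the base plate to x = -104 mm.
- ramp_low (a point): Floor of the middle lane at the low dip, ramp x = -80 mm, 22 mm above the table (axes as the ramp's; the other lanes are alike, 54 mm aside). A vial in the dip has its centre 37 mm above the table. From here the floor rises straight at 7 degrees to the crest; a vial let go on this slope rolls back here.
- ramp_crest (a point): Floor of the middle lane at the crest, ramp x = +55 mm, 38.6 mm above the table, a line straight across all lanes. From here the floor falls 10 degrees to the stop plate. Once its centre is past the crest a vial rolls on by itself to the stop.
- ramp_stop (a point): Foot of the upright face of the stop plate, middle lane, ramp x = +100 mm, floor 30.7 mm above the table. The plate's top is 60 mm above the table. A vial lying against the stop has its centre at ramp x = +85 mm, 48.5 mm above the table.
- capped_vial_a: Amber glass vial lying across its lane, so that it rolls along it. Plain cylinder, 30 mm diameter, 46 mm long, about 50 g, with a white ribbed cap of the same diameter (last 12 mm at +y). Origin mid-cylinder on its axis; its y axis is the cylinder's axis, x and z turn as it rolls. Starts in the low dip of one of the lanes; which one varies.
- capped_vial_b: Amber glass vial lying across its lane, so that it rolls along it. Plain cylinder, 30 mm diameter, 46 mm long, about 50 g, with a white ribbed cap of the same diameter (last 12 mm at +y). Origin mid-cylinder on its axis; its y axis is the cylinder's axis, x and z turn as it rolls. Starts in the low dip of one of the lanes; which one varies.
- open_vial: Amber glass vial lying across its lane, so that it rolls along it. Plain cylinder, 30 mm diameter, 46 mm long, about 50 g, without a cap: an open, narrower neck at +y (it rolls like the full cylinder). Origin mid-cylinder on its axis; its y axis is the cylinder's axis, x and z turn as it rolls. Starts in the low dip of one of the lanes; which one varies. To be left alone.
- oil_bottle: Small dark bottle standing on the table, loose, 26 mm in diameter, 60 mm high, beside the ramp, to its left. Origin at the centre of its underside. To be left alone.
- green_bottle: Clear bottle with a green cap standing on the table, loose, 32 mm wide, 94 mm high, right of the ramp. Origin at the centre of its underside. To be left alone.
- pen: Ballpoint pen lying on the table, loose, 138 mm long, 8 mm thick, right of the ramp. Origin under its middle. To be left alone.
- jar: Wide clear jar with a white lid standing on the table, loose, 50 mm in diameter, 59 mm high, right of the ramp. Origin at the centre of its underside. To be left alone.
Mind the look-alikes: they are no part of the job. What is shaped like the capped_vial_b but blue or purple is not meant.

How it is judged:
By the outcome, as a careful person would: the job done as asked, in the order asked, and still so for the second after the job is handed in, with the robot touching nothing.
It also fails if it takes over 58 s, if anything falls off the work surface, if the arm or the gripper's body presses on something with over 40 N, if the wrist force passes 120 N, or if a joint passes its speed limit or range.

## Working session

There is one attempt and no reset: what is moved stays moved. The work goes in short steps, Python scripts to look and compute and a tool call to move; the robot and the scene stay as the last step left them, time stands still between calls to the robot, and variables do not carry over. Pictures are saved under pics/ and viewed, at most 10 in all, crops included, and the job is handed in when it is done.

Besides the shell and the picture viewer there is one more tool, called after "Emit:" by a JSON object that holds its "op" and its "data". move_arm: Moves the arm, as the interface text tells. Its arguments: {"type":"object","properties":{"plan":{"type":"array"},"grip":{"type":"number"}},"required":["plan"]}

```bash
mkdir -p pics; cat > h.py <<'E'
import numpy as np,cv2
from bench import ctrl
from scipy.spatial.transform import Rotation as R
def cam(n):
    c=ctrl.camera(n); K=np.array([[c["fx"],0,c["cx"]],[0,c["fy"],c["cy"]],[0,0,1.]])
    a=np.array(c["attitude"],float)
    M=a if a.shape==(3,3) else R.from_quat(a[[1,2,3,0]]).as_matrix()
    return c["pixels"],K,np.array(c["dist_coeffs"],float),np.array(c["origin"],float),M
def ray(c,uv,z):
    p=cv2.undistortPoints(np.array(uv,float).reshape(-1,1,2),c[1],c[2]).reshape(-1,2)
    d=np.c_[p,np.ones(len(p))]@c[4].T
    return c[3]+d*((z-c[3][2])/d[:,2])[:,None]
def proj(c,P):
    return cv2.projectPoints((np.atleast_2d(P)-c[3])@c[4],np.zeros(3),np.zeros(3),c[1],c[2])[0].reshape(-1,2)
def save(c,n): cv2.imwrite("pics/"+n,c[0][:,:,::-1])
E
python3 - <<'E'
from h import *
for n in("top","scene"):
    c=cam(n);save(c,n+"0.png");print(n,c[3],c[4].round(3).tolist(),c[1][0,0])
o=ctrl.get_obs();print(o["time_s"],o["eef_pos"],o["eef_rot"],o["wrist_force"])
E
```

```text
top [0.30555206 0.07191533 1.19683586] [[0.013, -0.986, 0.166], [-1.0, -0.014, -0.004], [0.006, -0.165, -0.986]] 438.8811616877829
scene [-0.29084752 -0.4267935   1.06916325] [[0.528, -0.616, 0.585], [-0.849, -0.371, 0.376], [-0.015, -0.695, -0.718]] 590.2738266843381
0.1 [0.20485081 0.53673654 0.23047672] [-2.99670126e-04  1.81393943e-01  9.83410190e-01 -7.39186192e-04] [ 0.34168252  0.05164567 -0.48126268]
```

View pics/top0.png

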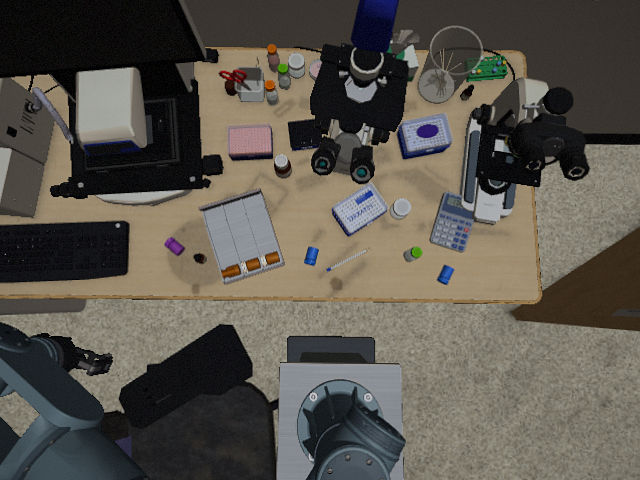

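View pics/scene0.png

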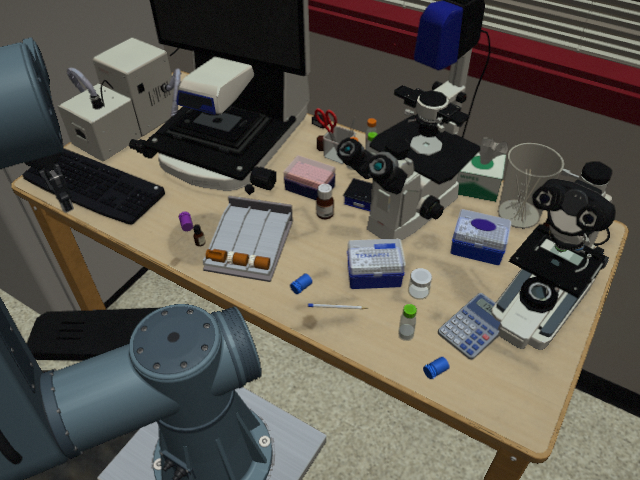

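The top view shows the ramp at about (243,235), uphill towards the image top, with three vials at (232,270), (252,265) and (271,260). I'll enlarge the ramp in both views to tell the caps apart.

```bash
python3 - <<'E'
from h import *
a=cv2.imread("pics/top0.png")[175:295,165:325];b=cv2.imread("pics/scene0.png")[190:290,190:310]
cv2.imwrite("pics/crop0.png",np.vstack([cv2.resize(a,(600,450),interpolation=2)[ : ]])) 
cv2.imwrite("pics/crop1.png",cv2.resize(b,(720,600),interpolation=2))
E
```

```text
(no output)
```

View pics/crop0.png

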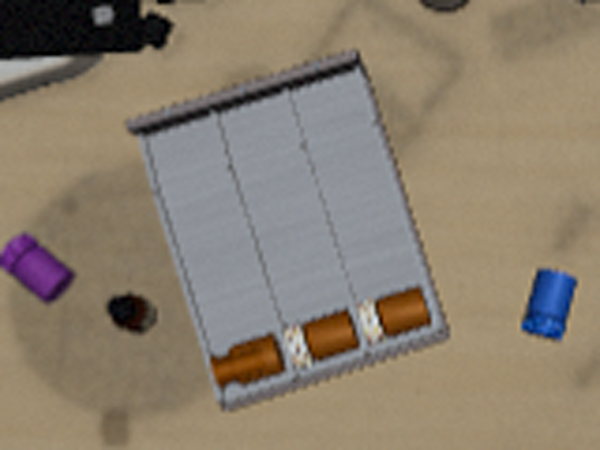

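View pics/crop1.png

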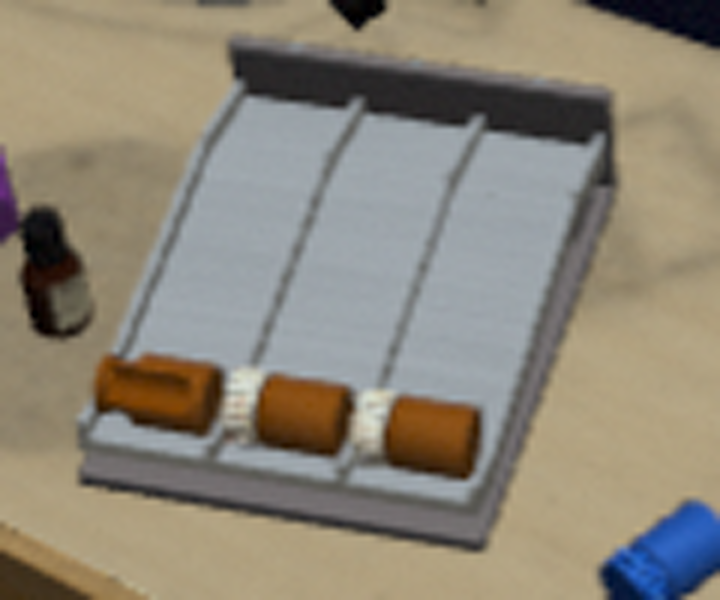

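```bash
cat > fit.py <<'E'
from h import *
from scipy.optimize import least_squares
M=np.array([[-104,85,0],[-104,-85,0],[110,85,60],[110,-85,60]])/1000
def fit():
    t=cam("top");s=cam("scene")
    ut=[[224.7,283.8],[284.2,264.9],[199.7,207.8],[260.2,188.9]]
    us=[[203.7,270.5],[270.7,281.3],[228.7,196.3],[291.8,205.3]]
    out=[]
    for c,u in((t,ut),(s,us)):
        P=np.array([ray(c,[u[i]],M[i,2])[0] for i in range(4)])
        f=lambda p:((np.c_[np.cos(p[2])*M[:,0]-np.sin(p[2])*M[:,1]+p[0],np.sin(p[2])*M[:,0]+np.cos(p[2])*M[:,1]+p[1]]-P[:,:2]).ravel())
        r=least_squares(f,[.4,.2,.3]);out.append(r.x);print(r.x.round(4),(r.fun*1000).round(1))
    return np.mean(out,0),t,s
E
python3 - <<'E'
from fit import *
p,t,s=fit();print(p)
Ri=R.from_euler('z',-p[2]).as_matrix()[:2,:2]
for c in(t,s):
    h=cv2.cvtColor(c[0],cv2.COLOR_RGB2HSV)
    m=cv2.inRange(h,(5,150,60),(20,255,255));n,l,st,ce=cv2.connectedComponentsWithStats(m)
    for i in range(1,n):
        if st[i,4]>40:
            w=ray(c,[ce[i]],.042)[0,:2];q=Ri@(w-p[:2])
            if abs(q).max()<.13: print("amber",ce[i].round(1),st[i,4],w.round(4),(q*1000).round(1))
E
```

```text
[0.4747 0.2644 0.3194] [-3.7 -0.5 -3.4 -2.7  3.7  3.6  3.3 -0.4]
[0.4758 0.2613 0.3295] [-3.4 -0.6 -4.6 -3.3  4.   3.1  4.   0.8]
[0.47522741 0.26283789 0.32444222]
amber [272.  257.7] 118 [0.421  0.1835] [-76.7 -57.9]
amber [252.6 264.1] 125 [0.4034 0.2339] [-77.3  -4.5]
amber [230.8 271.1] 160 [0.3843 0.2902] [-77.4  54.9]
amber [216.3 254.7] 191 [0.3825 0.2859] [-80.6  51.4]
amber [240.2 258.4] 146 [0.4024 0.2299] [-79.5  -8. ]
amber [261.8 262.1] 148 [0.4195 0.1793] [-79.5 -61.4]
```

Emit:
{"op": "move_arm", "data": {"plan": [0.42,-0.91,-0.25,0,0,0.086,0.84,-1.82,-0.5,0,0,0.172,1.26,-2.73,-0.75,0,0,0.258,1.68,-3.64,-1.0,0,0,0.344,2.1,-4.55,-1.25,0,0,0.43,2.52,-5.46,-1.5,0,0,0.516,2.94,-6.37,-1.75,0,0,0.602,3.37,-7.29,-2.0,0,0,0.689,3.37,-7.29,-2.0,0,0,0.689,3.37,-7.29,-2.0,0,0,0.689], "grip": 0}}

```text
time_s: 1.45
eef_pos: [0.3735, 0.1729, 0.1314]
eef_rot: [-0.0, -0.16, 0.987, 0.0]
wrist_force: [-0.1, 0.5, -0.4]
opening: 0.0
grasp_force: 0.0
```

Emit:
{"op": "move_arm", "data": {"plan": [0,0,-0.5,0,0,0,0,0,-1.0,0,0,0,0,0,-1.5,0,0,0,0,0,-2.0,0,0,0,0,0,-2.0,0,0,0]}}

```text
time_s: 2.08
eef_pos: [0.3715, 0.1738, 0.0302]
eef_rot: [-0.002, -0.162, 0.987, 0.0]
wrist_force: [-0.9, 0.1, -0.6]
opening: -0.001
grasp_force: 0.0
```

```bash
python3 - <<'E'
from h import *
t=cam("top")[0][175:295,185:325];s=cam("scene")[0][190:290,190:310];w=cam("wrist")[0]
o=np.hstack([cv2.resize(t,(400,343),interpolation=2),cv2.resize(w,(400,343))])
cv2.imwrite("pics/a1.png",o[:,:,::-1]);print(ctrl.get_obs()["eef_pos"])
cv2.imwrite("pics/a2.png",cv2.resize(s,(600,500),interpolation=2)[:,:,::-1])
E
```

```text
[0.37416186 0.17355465 0.0322836 ]
```

View pics/a1.png

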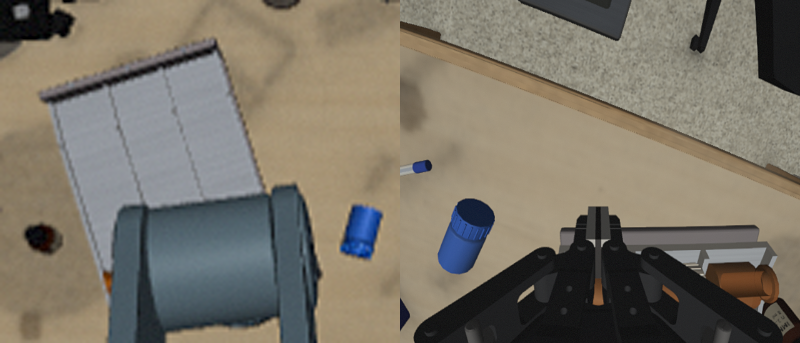

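Emit:
{"op": "move_arm", "data": {"plan": [0.114,0.038,0,0,0,0,0.227,0.076,0,0,0,0,0.341,0.114,0.01,0,0,0,0.455,0.153,0.03,0,0,0,0.569,0.191,0.045,0,0,0,0.683,0.229,0.06,0,0,0,0.796,0.267,0.075,0,0,0,0.91,0.305,0.09,0,0,0,1.024,0.343,0.105,0,0,0,1.138,0.382,0.12,0,0,0], "grip": 14}}

```text
time_s: 3.48
eef_pos: [0.4309, 0.1919, 0.0373]
eef_rot: [0.0, -0.161, 0.987, -0.0]
wrist_force: [-1.3, -0.4, -1.5]
opening: 0.162
grasp_force: 0.1
```

```bash
python3 - <<'E'
from h import *
t=cam("top")[0][175:295,185:325];s=cam("scene")[0][190:290,190:310];w=cam("wrist")[0]
o=np.hstack([cv2.resize(s,(400,333),interpolation=2),cv2.resize(w,(400,333))])
cv2.imwrite("pics/b1.png",o[:,:,::-1]);o=ctrl.get_obs();print(o["eef_pos"],o["wrist_force"])
E
```

```text
[0.43088169 0.19186093 0.03735127] [ 1.05989206  0.46637499 -0.68268334]
```

View pics/b1.png

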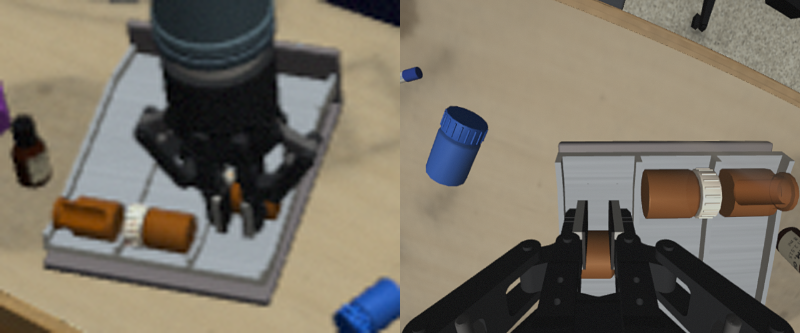

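Emit:
{"op": "move_arm", "data": {"plan": [0.114,0.038,0.015,0,0,0,0.227,0.076,0.03,0,0,0,0.341,0.114,0.045,0,0,0,0.455,0.153,0.06,0,0,0,0.569,0.191,0.075,0,0,0,0.683,0.229,0.09,0,0,0,0.796,0.267,0.105,0,0,0,0.91,0.305,0.12,0,0,0,1.024,0.343,0.135,0,0,0,1.138,0.382,0.15,0,0,0]}}

```text
time_s: 4.88
eef_pos: [0.4878, 0.211, 0.0448]
eef_rot: [0.0, -0.161, 0.987, -0.0]
wrist_force: [-0.3, -0.0, -0.2]
opening: 0.163
grasp_force: 0.1
```

Emit:
{"op": "move_arm", "data": {"plan": [0.114,0.038,0.015,0,0,0,0.227,0.076,0.03,0,0,0,0.341,0.114,0.045,0,0,0,0.455,0.153,0.06,0,0,0,0.569,0.191,0.07,0,0,0,0.683,0.229,0.08,0,0,0,0.796,0.267,0.08,0,0,0,0.853,0.286,0.08,0,0,0,0.853,0.286,0.08,0,0,0,0.853,0.286,0.08,0,0,0]}}

```text
time_s: 6.12
eef_pos: [0.5298, 0.2252, 0.0487]
eef_rot: [-0.0, -0.161, 0.987, -0.0]
wrist_force: [-0.5, 0.5, 0.6]
opening: 0.163
grasp_force: 0.0
```

```bash
python3 - <<'E'
from h import *
t=cam("top")[0][175:295,185:325];s=cam("scene")[0][190:290,190:310];w=cam("wrist")[0]
o=np.hstack([cv2.resize(s,(400,333),interpolation=2),cv2.resize(w,(400,333))])
cv2.imwrite("pics/c1.png",o[:,:,::-1]);o=ctrl.get_obs();print(o["eef_pos"],o["wrist_force"])
E
```

```text
[0.52988677 0.22514543 0.04878338] [ 0.34285764 -1.11863358  0.2984387 ]
```

View pics/c1.png

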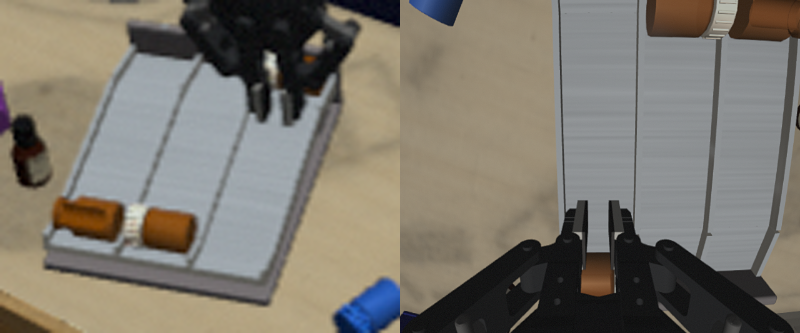

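Emit:
{"op": "move_arm", "data": {"plan": [0,0,0.7,0,0,0,0,0,1.4,0,0,0,0,0,2.0,0,0,0,-0.8,0,2.0,0,0,0,-1.7,-0.02,2.0,0,0,0,-2.6,-0.03,2.0,0,0,0,-3.47,-0.04,2.0,0,0,0,-3.47,-0.04,2.0,0,0,0]}}

```text
time_s: 7.28
eef_pos: [0.3537, 0.2232, 0.1483]
eef_rot: [-0.001, -0.162, 0.987, -0.0]
wrist_force: [0.0, 0.7, -0.3]
opening: 0.166
grasp_force: 0.0
```

```bash
cat > chk.py <<'E'
from h import *
p=np.array([.4752,.2628,.3244]);Ri=R.from_euler('z',-p[2]).as_matrix()[:2,:2]
o=ctrl.get_obs();e=np.array(o["eef_pos"]);print("tcp ramp mm",(Ri@(e[:2]-p[:2])*1000).round(1),e)
for nm in("top","scene"):
    c=cam(nm);h=cv2.cvtColor(c[0],cv2.COLOR_RGB2HSV)
    m=cv2.inRange(h,(5,150,60),(20,255,255));n,l,st,ce=cv2.connectedComponentsWithStats(m)
    for i in range(1,n):
        if st[i,4]>15:
            q=[Ri@(ray(c,[ce[i]],z)[0,:2]-p[:2])*1000 for z in(.042,.053)]
            if abs(q[0]).max()<130: print(nm,st[i,4],"low",q[0].round(1),"high",q[1].round(1))
E
python3 chk.py
```

```text
tcp ramp mm [-127.8    1.2] [0.35368235 0.22316477 0.14832924]
top 126 low [ 91.7 -56.7] high [ 88.7 -57.4]
scene 129 low [ 98.4 -56.5] high [ 87.2 -60.3]
scene 189 low [-80.4  51.6] high [-89.7  46.6]
scene 145 low [-79.8  -8. ] high [-89.  -12.3]
```

The first vial lies at the stop (x ≈ +86 mm). Next is the middle lane.

Emit:
{"op": "move_arm", "data": {"plan": [0,0,-0.6,0,0,0,0,0,-1.2,0,0,0,0,0,-1.8,0,0,0,0,0,-2.32,0,0,0,0,0,-2.32,0,0,0,0,0,-2.32,0,0,0]}}

```text
time_s: 8.12
eef_pos: [0.3579, 0.2233, 0.0335]
eef_rot: [0.001, -0.161, 0.987, 0.0]
wrist_force: [0.4, 0.2, -0.4]
opening: 0.162
grasp_force: 0.0
```

```bash
python3 chk.py
```

```text
tcp ramp mm [-123.7   -0. ] [0.35792303 0.22334116 0.03351812]
top 129 low [ 91.4 -57. ] high [ 88.4 -57.6]
scene 133 low [ 98.  -56.5] high [ 86.8 -60.3]
scene 20 low [-69.1  -6.8] high [-78.5 -11.1]
```

Centred in the middle lane, so I'll repeat the same push.

Emit:
{"op": "move_arm", "data": {"plan": [0.114,0.038,0,0,0,0,0.227,0.076,0,0,0,0,0.341,0.114,0.01,0,0,0,0.455,0.153,0.03,0,0,0,0.569,0.191,0.045,0,0,0,0.683,0.229,0.06,0,0,0,0.796,0.267,0.075,0,0,0,0.91,0.305,0.09,0,0,0,1.024,0.343,0.105,0,0,0,1.138,0.382,0.12,0,0,0]}}

```text
time_s: 9.48
eef_pos: [0.4138, 0.2424, 0.0388]
eef_rot: [-0.0, -0.161, 0.987, -0.0]
wrist_force: [-0.5, 0.2, -0.8]
opening: 0.162
grasp_force: 0.1
```

Emit:
{"op": "move_arm", "data": {"plan": [0.114,0.038,0.015,0,0,0,0.227,0.076,0.03,0,0,0,0.341,0.114,0.045,0,0,0,0.455,0.153,0.06,0,0,0,0.569,0.191,0.075,0,0,0,0.683,0.229,0.09,0,0,0,0.796,0.267,0.105,0,0,0,0.91,0.305,0.12,0,0,0,1.024,0.343,0.135,0,0,0,1.138,0.382,0.15,0,0,0]}}

```text
time_s: 10.72
eef_pos: [0.4707, 0.2615, 0.0463]
eef_rot: [-0.0, -0.161, 0.987, 0.0]
wrist_force: [-0.5, 0.8, -0.8]
opening: 0.159
grasp_force: 0.1
```

Emit:
{"op": "move_arm", "data": {"plan": [0.114,0.038,0.015,0,0,0,0.227,0.076,0.03,0,0,0,0.341,0.114,0.045,0,0,0,0.455,0.153,0.06,0,0,0,0.569,0.191,0.07,0,0,0,0.683,0.229,0.08,0,0,0,0.796,0.267,0.08,0,0,0,0.853,0.286,0.08,0,0,0,0.853,0.286,0.08,0,0,0,0.853,0.286,0.08,0,0,0]}}

```text
time_s: 11.98
eef_pos: [0.5128, 0.2756, 0.0502]
eef_rot: [-0.0, -0.161, 0.987, -0.0]
wrist_force: [-0.4, -0.3, 0.6]
opening: 0.167
grasp_force: 0.0
```

```bash
python3 chk.py
```

```text
tcp ramp mm [39.7  0.2] [0.51278264 0.27563934 0.05016997]
top 122 low [ 92.1 -57.3] high [ 89.1 -58. ]
scene 132 low [ 98.2 -56.5] high [ 87.  -60.2]
scene 188 low [-80.4  51.7] high [-89.7  46.8]
```

Now I'll lift clear, draw back and check.

Emit:
{"op": "move_arm", "data": {"plan": [0,0,0.7,0,0,0,0,0,1.4,0,0,0,0,0,2.1,0,0,0,-0.8,0,2.5,0,0,0,-1.7,0,2.5,0,0,0,-2.6,0,2.5,0,0,0,-3.4,0,2.5,0,0,0,-3.4,0,2.5,0,0,0,-3.4,0,2.5,0,0,0]}}

```text
time_s: 13.2
eef_pos: [0.3437, 0.2759, 0.1758]
eef_rot: [0.001, -0.162, 0.987, 0.0]
wrist_force: [0.6, 0.3, -0.3]
opening: 0.165
grasp_force: 0.0
```

```bash
python3 chk.py; python3 - <<'E'
from h import *
c=cam("scene");cv2.imwrite("pics/d1.png",cv2.resize(c[0][160:400,150:470],(800,600))[:,:,::-1])
E
```

```text
tcp ramp mm [-120.5   54.3] [0.34369535 0.27588212 0.17578165]
top 128 low [ 91.7 -56.7] high [ 88.7 -57.4]
top 129 low [91.2 -3.6] high [88.3 -4.7]
top 62 low [-73.   46.4] high [-74.4  44.7]
scene 132 low [97.9 -3.1] high [86.7 -7.4]
scene 130 low [ 98.4 -56.5] high [ 87.2 -60.3]
scene 189 low [-80.5  51.7] high [-89.8  46.8]
```

View pics/d1.png

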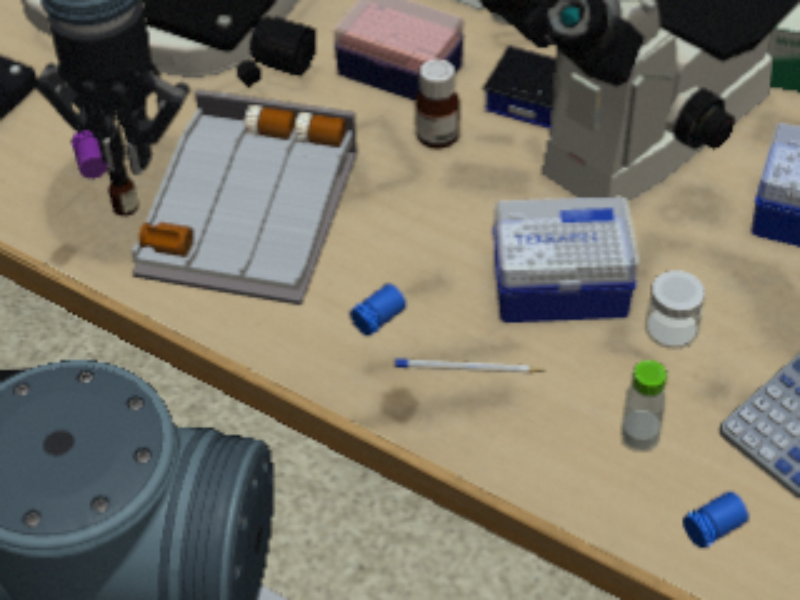

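The picture shows both capped vials against the stop, at (270,122) and (320,128). The open vial is still low at (165,238), everything else is undisturbed, and the gripper is clear.

```bash
python3 -c "
from bench import ctrl
print(ctrl.hand_in())"
```

```text
the job is handed in; nothing more can be done
None
```

Both capped vials now lie against the end stop (middle and right lanes), the uncapped vial is still in its low dip, nothing around the ramp was disturbed, and the job was handed in at about 13 s.

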